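Index the marking dial to the next tag and bolt it

TASK

Bring the next tag under the punch guide: push the round dial by its upright post one step counter-clockwise (seen from above) until the spring pawl at its rim has dropped in behind the next tooth, then draw the post gently back until the dial stands firmly against the pawl, and lean on it there for a good half second with about 13 N. Then press the black locking bolt fully down into its pocket and let go of everything. Less than 10 N does not seat it; never load the dial, even for a moment, with more than 18 N nor the bolt with more than 40 N, do not go on past a second tooth, and leave everything else where it lies.

Things in the scene. Friction and masses are not known exactly. Their poses are not given: they have to be found in the camera images.
- base: square steel plate 360 x 360 x 14 mm, fixed; origin on the work surface on the dial's vertical axis, z up; angles count counter-clockwise from its x axis. On it: grey punch guide at +30 deg, reaching in over the dial to 51 mm from the axis, 167 mm tall; grey latch block with pawl and bolt at -90 deg (105 to 200 mm from the axis, 80 mm tall). Loose small things lie on its corners
- dial (a joint): angle (rad, counter-clockwise positive) of the aluminium dial, with six tags, pockets and rim teeth 60 deg apart. Starts at 0.12 to 0.45. Turns stiffly (2 N at the post), stays where left. From about 0.7 the pawl climbs the next tooth (up to 8 N at the post) and drops off it 0.96 to 1.13; the following tooth begins at about 1.7
- dial_axis (a point): centre of the dial's top face, 50 mm above the work surface; the dial is 280 mm across. Drawn back (clockwise), it stops on the dropped pawl at dial angle 1.047 nominally; but the latch block is clamped in a curved slot up to 0.08 rad either way about the axis (not measured), so truly anywhere from 0.967 to 1.127: find it by feel
- post_top (a point): centre of the top of the dial's drive post: an upright steel pin 16 mm thick, 65 mm tall above the dial (its top 115 mm above the work surface), 95 mm from the dial's axis, at 120 deg + the dial angle from the base's x axis. Turns with the dial
- pawl (a joint): lift (m) of the spring pawl in the latch block: 0 fully dropped in, about 0.009 on the crest of a tooth. The dropped pawl stops the dial from turning back clockwise past the tooth; counter-clockwise it gives way
- bolt_place (a point): nominal centre of the top of the locking bolt's head when up, 106 mm above the work surface, at (0, -118) mm in the base's frame. The true head, a black disc 32 mm across, 12 mm thick, on a square 10 mm bolt, lies on the same circle but turned about the dial axis with the latch block: by the dial angle when seated on the pawl minus 1.047 (up to 9.5 mm)
- bolt (a joint): how far the locking bolt is pressed down (m): 0 up (at the start), 0.013 fully down. Moves stiffly (about 4 N and a little drag) and stays where left. Goes down past 0.003 only if the dial's pocket is within 2 mm of it, that is with the dial standing against the pawl; else it meets the solid dial

How it is judged:
By the outcome, as a careful person would: the job done as asked, in the order asked, and still so for the second after the job is handed in, with the robot touching nothing.
It also fails if it takes over 61 s, if anything falls off the work surface, if the arm or the gripper's body presses on something with over 40 N, if the wrist force passes 120 N, or if a joint passes its speed limit or range.

ROBOT

A 7-joint arm with a two-finger parallel gripper is mounted at the origin on the work surface. World frame = base frame: x ahead of the robot, y to its left, z up, the work surface at z = 0. Lengths are in m, angles in degrees, forces in N, time in s.
With the tool pointing down it reaches from about 0.425 to 0.875 m from the base axis. Payload 4.7 kg.
Tool frame: the origin (TCP) lies at the centre of the arm's flange, where the gripper is bolted on; the fingertips stand 182 mm ahead of it and the grasp point (between the pads) lies 164 mm ahead of it; z points along the fingers, y is the line along which they close (so a half turn about z gives the same grasp; the last joint's range is limited). The gripper opens to 87 mm and grips with 3 to 60 N. Pads are 19 mm wide; open, the fingers measure 117 mm over their backs; the gripper's body (75 mm by 190 mm) begins 51 mm behind the grasp point.
Start: joints at [76.61, 18.392, -4.016, 83.108, 1.295, 78.541, -3.26], TCP at [0.159, -0.63, 0.405] pointing down, gripper open.
Joint ranges: [-163.93, 163.93], [-17.29, 119.83], [-79.2, 71.16], [3.27, 140.29], [-89.18, 269.18], [5.43, 117.66], [-154.24, 154.24]. Speed limits (degrees/s): [147.25, 147.25, 180, 180, 180, 180, 180].

INTERFACE

Orientations are given as [roll, pitch, yaw] about the fixed x, y, z axes, in that order (R = Rz(yaw) Ry(pitch) Rx(roll)).
In Python, from cell import env gives the robot as it stands. The module is installed in compiled form; this text tells all that it offers.
- The arm moves only by the tool step_arm, never from a script. Its argument "steps" is one flat list of numbers, 5 for each row, row after row: the opening, from 0 (shut) to 1 (fully open), then the shift along the tool's x, y, z in mm, then the turn about the tool's z in degrees. In form: [grip, dx, dy, dz, roll, grip, dx, dy, dz, roll, ...]. A call has 1 to 12 rows; each row shifts and turns the commanded pose from where the row before left it, along the tool's axes as they then stand; what a row does not reach is not made up. A row lasts 1/8 s, in which the tool goes at most 62.5 mm and 10.7 degrees, less where a joint would pass 70% of its speed; a pose out of reach is approached as far as the arm can. A call with a gripper value outside its range is refused whole. The fingers move at their own pace and stop on an object; "grip_force" is the grip in N (left out, the last holds). Time passes only in rows, so rows that do not move let the fingers close. It gives the time, the measured TCP pose, the force, the opening and the grip force at its end, in the units of the state.
- env.get_obs(): the state, without advancing time (a new reading comes with each control period).
- env.read_camera(name): name is "scene" or "top" or "wrist"; returns a dict with "image" (420x560x3 uint8, red, green, blue), "camera_matrix" (3x3 intrinsics, pixels), "R" (3x3) and "t" (3): a world point X has camera coordinates R X + t. Camera axes: x right, y down, z forward; pixel columns grow to the right and rows downward; lengths in m; the calibration is good to about 2 mm. A picture is of the moment at which its call begins. There is no depth.
- env.sign_off(): hands the job in; it is judged then, once.
The state is a dict: "time_s": time; "qpos": joint angles; "joint_velocities": joint speeds; "effort": joint torques, N m; "tool_pos": TCP position; "tool_rot": TCP orientation; "force": force on the tool from outside, world axes, zero at the start; "wrist_torque": the same for the moment, N m; "grip_width": finger opening in m; "grasp_force": force on a finger pad.
Only numpy, scipy, OpenCV 4.12 (cv2) and the standard library are available. Lean on these libraries where they do the work, as an engineer would, in place of code of your own. Each camera call takes 0.05 s, during which the arm holds its last target. There are 200 camera calls.

## Working session

There is one attempt and no reset: what is moved stays moved. The work goes in short steps, Python scripts to look and compute and a tool call to move; the robot and the scene stay as the last step left them, time stands still between calls to the robot, and variables do not carry over. Pictures are saved under pics/ and viewed, at most 10 in all, crops included, and the job is handed in when it is done.

Besides the shell and the picture viewer there is one more tool, called after "Call:" as a command line: name --argument value ..., lists and objects as JSON in quotes. step_arm: Moves the arm, as the interface text tells. Its arguments: {"type":"object","properties":{"steps":{"type":"array","items":{"type":"number"}},"grip_force":{"type":"number"}},"required":["steps"]}

```bash
mkdir -p pics
cat > h.py <<'E'
from cell import env
import cv2, numpy as np
def cam(n):
    c=env.read_camera(n); cv2.imwrite(f"pics/{n}_{env.get_obs()['time_s']:.2f}.png",c['image'][:,:,::-1]); return c
def ray(c,u,v,z):
    K,R,t=map(np.array,(c['camera_matrix'],c['R'],c['t']))
    o=-R.T@t; d=R.T@np.linalg.inv(K)@[u,v,1]
    return o+d*(z-o[2])/d[2]
def proj(c,X):
    p=np.array(c['camera_matrix'])@(np.array(c['R'])@X+c['t']); return p[:2]/p[2]
E
python3 - <<'E'
from h import *
o=env.get_obs();print(o)
for n in("top","scene"):
    c=cam(n);print(n,c['camera_matrix'],c['R'],c['t'])
E
ls pics
```

```text
{'time_s': 0.0, 'qpos': array([76.60965271, 18.43935014, -4.01579695, 83.17284024,  1.29466075,
       78.54024835, -3.25817227]), 'joint_velocities': array([ 0.02107982,  0.0383472 , -0.00459138, -0.01160726,  0.07135512,
        0.04312753, -0.01360179]), 'effort': array([-8.23513310e-04, -4.91282737e+01, -4.04027542e-01, -3.12526989e+01,
       -6.39628479e-02,  4.37894999e-02,  1.86627576e-04]), 'tool_pos': array([ 0.15935473, -0.62996387,  0.40367599]), 'tool_rot': array([-1.79892783e+02,  5.20145708e-03,  1.42020681e+01]), 'force': array([-0.30170296, -0.40358057, -0.64983819]), 'wrist_torque': array([ 0.02965202,  0.0092693 , -0.00437252]), 'grasp_force': 0.0, 'grip_width': 0.08671535556483785}
top [[379.90333264   0.         276.77901047]
 [  0.         379.90333264 211.57881767]
 [  0.           0.           1.        ]] [[ 0.01415749 -0.99986563 -0.00826359]
 [-0.99648795 -0.01342656 -0.0826528 ]
 [ 0.08253074  0.00940473 -0.99654414]] [-0.01329108  0.60163436  0.69009634]
scene [[384.38502705   0.         286.49570093]
 [  0.         384.38502705 206.31875045]
 [  0.           0.           1.        ]] [[-0.8452795   0.53420482  0.0113042 ]
 [ 0.33103565  0.5401745  -0.77370983]
 [-0.41942576 -0.65025897 -0.63343927]] [ 0.48861006 -0.13097085  0.95083888]
scene_0.10.png
top_0.05.png
```

View pics/top_0.05.png

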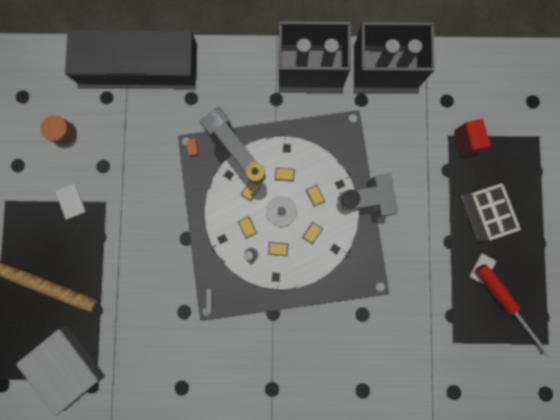

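View pics/scene_0.10.png

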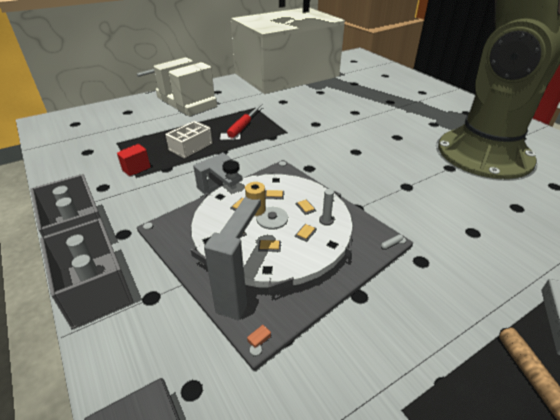

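Top view: dial centre near (282,211), post near (250,256), punch guide from (213,118) to (255,172), bolt head near (349,199) with the latch block at (380,195). The scene view agrees.

Run:
```python
from h import *
c=cam("top");s=cam("scene");im=c['image']
g=cv2.cvtColor(im,cv2.COLOR_RGB2GRAY)
# plate corners from dark mask
m=((g<90)).astype(np.uint8); m[:105]=0;m[330:]=0;m[:,:170]=0;m[:,400:]=0
# dial: bright within plate
poly=np.array([[181,135],[358,112],[386,293],[204,319]])
pm=np.zeros_like(g);cv2.fillPoly(pm,[poly],1)
d=((g>140)&(pm>0)).astype(np.uint8)
n,l,st,ce=cv2.connectedComponentsWithStats(d);k=1+st[1:,4].argmax()
ct=max(cv2.findContours((l==k).astype(np.uint8),0,1)[0],key=len)
h=cv2.convexHull(ct)
P=np.array([ray(c,*p[0],.05)[:2] for p in h]);
(cx,cy),r=cv2.minEnclosingCircle((P*1000).astype(np.float32));
A=np.c_[2*P,np.ones(len(P))];x=np.linalg.lstsq(A,(P**2).sum(1),rcond=None)[0];print("dial",x[:2],np.sqrt(x[2]+x[0]**2+x[1]**2),cx,cy,r)
for q in poly: print("corner",ray(c,*q,.014))
print("hub",ray(c,282,211,.05),"post",ray(c,250,256,.115),"bolt",ray(c,349,199,.106))
# black head
b=((g<60)).astype(np.uint8);b[:180]=0;b[215:]=0;b[:,:335]=0;b[:,365:]=0
n,l,st,ce=cv2.connectedComponentsWithStats(b);print(st,ce)
cv2.imwrite("pics/crop.png",np.hstack([cv2.resize(im[95:330,170:400,::-1],None,fx=1.9,fy=1.9,interpolation=2)[:, :400],cv2.resize(s['image'][150:290,185:355,::-1],(400,446),interpolation=2)]) if 0 else cv2.resize(im[95:330,170:400,::-1],None,fx=2.5,fy=2.5,interpolation=2))
cv2.imwrite("pics/crops.png",cv2.resize(s['image'][140:340,180:380,::-1],None,fx=3,fy=3,interpolation=2))
```

```text
dial [ 0.6006475 -0.012885 ] 0.1385599698154307 600.5406494140625 -12.907569885253906 139.16241455078125
corner [0.74975837 0.18373426 0.014     ]
corner [ 0.79956938 -0.16044945  0.014     ]
corner [ 0.45241914 -0.21158214  0.014     ]
corner [0.39931056 0.12833897 0.014     ]
hub [ 0.6008599  -0.01467836  0.05      ] post [0.52110558 0.03676298 0.115     ] bolt [ 0.61773531 -0.12601343  0.106     ]
[[     0      0    560    420 235049]
 [   341    191     18     17    130]
 [   360    208      5      6     21]] [[279.45264179 209.50551587]
 [351.71538462 199.33846154]
 [362.52380952 210.66666667]]
```

View pics/crop.png

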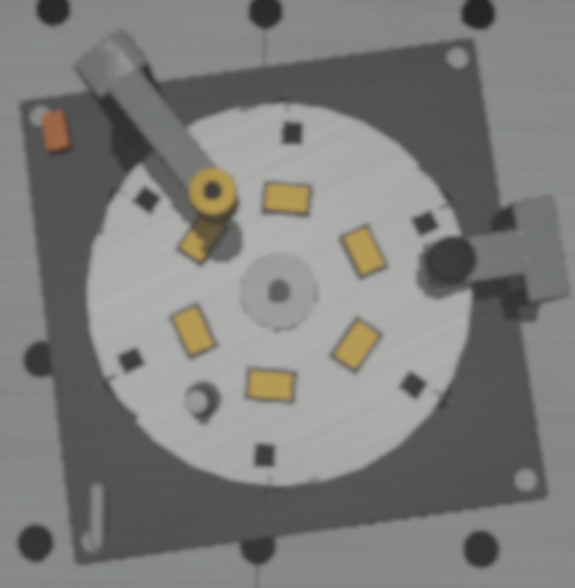

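View pics/crops.png

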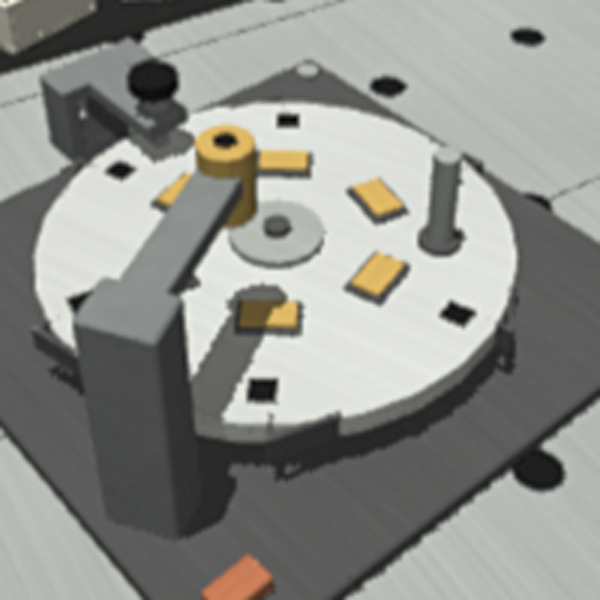

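Post top is at (248.8,256.2) px, bolt head at (350.8,197.8) and hub at (281.6,211.4). The plate's yaw is about 8.6°.

```bash
cat >> h.py <<'E'
AX=np.array([.6005,-.0145]); YB=8.6
def tool(target,pos=None,yaw=None):
    o=env.get_obs(); p=o['tool_pos'] if pos is None else np.array(pos); a=np.radians(o['tool_rot'][2] if yaw is None else yaw)
    d=(np.array(target)-p)*1000
    return np.round([d[0]*np.cos(a)+d[1]*np.sin(a), d[0]*np.sin(a)-d[1]*np.cos(a), -d[2]],1)
def pol(p):
    d=np.array(p)[:2]-AX; a=np.degrees(np.arctan2(d[1],d[0])); return np.hypot(*d),a
E
python3 - <<'E'
from h import *
c=env.read_camera("top");s=env.read_camera("scene")
for z in(.05,.1,.115): print(z,ray(c,248.8,256.2,z),pol(ray(c,248.8,256.2,z)))
b=ray(c,350.8,197.8,.106);print("bolt",b,pol(b),"offset rad",np.radians(pol(b)[1]+90-YB))
# pocket pixels in crop
Q=np.array([[292,133],[425,223],[413,385],[264,455],[130,360],[147,200]])/2.5+[170,95]
for q in Q: print(pol(ray(c,*q,.05)))
print("scene post",proj(s,np.r_[ray(c,248.8,256.2,.115)]), "seen",180+448/3,140+155/3)
print("vise",ray(s,185,100,.06),"box",ray(s,285,50,.1))
print(tool([.45,-.35,.405]),tool([.521,.037,.405],[.45,-.35,.405]))
E
```

```text
0.05 [0.51845563 0.04397777 0.05      ] (np.float64(0.10075181423101981), np.float64(144.52033189980807))
0.1 [0.52022333 0.03992735 0.1       ] (np.float64(0.09698804385801166), np.float64(145.86284577925653))
0.115 [0.52075363 0.03871222 0.115     ] (np.float64(0.09586982516183498), np.float64(146.2860745547099))
bolt [ 0.61979143 -0.12901743  0.106     ] (np.float64(0.11613096638236502), np.float64(-80.43782080212011)) offset rad 0.016793194997202048
(np.float64(0.11670882010842677), np.float64(-3.684988140457867))
(np.float64(0.1169337407391218), np.float64(-64.23251299183138))
(np.float64(0.11763439620609689), np.float64(-124.68000518340304))
(np.float64(0.1187425610199303), np.float64(175.29901533159338))
(np.float64(0.11940525098834258), np.float64(115.74541135719883))
(np.float64(0.1178341127672774), np.float64(56.386895109652))
scene post [329.15590098 190.17264912] seen 329.33333333333337 191.66666666666666
vise [ 0.5585079  -0.54170153  0.06      ] box [ 0.172087   -0.65350389  0.1       ]
[ 350.5 -200.3   -0.6] [ 163.7 -357.8   -0. ]
```

Call:
step_arm --steps '[0.6,50,-28.6,0,0,0.6,50,-28.6,0,0,0.6,50,-28.6,0,0,0.6,50,-28.6,0,0,0.6,50,-28.6,0,0,0.6,50,-28.6,0,0,0.6,50,-28.6,0,0,0.6,20.5,-44.7,0,0,0.6,20.5,-44.7,0,0,0.6,20.5,-44.7,0,0,0.6,20.5,-44.7,0,0,0.6,20.5,-44.7,0,0]' --grip_force 60

```text
time_s: 1.8
tool_pos: [0.4942, -0.1068, 0.4049]
tool_rot: [180.0, -0.0, 14.2]
force: [0.9, -0.5, 0.2]
grip_width: 0.052
grasp_force: 0.0
```

Call:
step_arm --steps '[0.6,20.5,-44.7,0,0,0.6,20.5,-44.7,0,0,0.6,20.5,-44.7,0,0,0.6,0,0,0,9.6,0.6,0,0,0,9.6,0.6,0,0,0,9.6,0.6,0,0,0,9.6,0.6,0,0,0,9.6,0.6,0,0,0,0,0.6,0,0,0,0]'

```text
time_s: 3.05
tool_pos: [0.5208, 0.0367, 0.4047]
tool_rot: [180.0, -0.0, -33.6]
force: [0.2, -0.0, -0.2]
grip_width: 0.0525
grasp_force: 0.0
```

Run:
```python
from h import *
o=env.get_obs();print(o['tool_pos'],o['tool_rot'],o['force'],o['grip_width'],tool([.5208,.0387,.257]))
```

```text
[0.52084731 0.03674043 0.4047474 ] [ 1.79995995e+02 -4.90866941e-03 -3.36400820e+01] [ 0.22099374 -0.0385633  -0.16640989] 0.052500858591488425 [ -1.1  -1.6 147.7]
```

Call:
step_arm --steps '[0.6,-0.4,-0.5,40,0,0.6,-0.4,-0.5,40,0,0.6,-0.3,-0.6,30,0,0.6,0,0,20,0,0.6,0,0,17,0,0.6,0,0,0,0]'

```text
time_s: 3.8
tool_pos: [0.5204, 0.0385, 0.2566]
tool_rot: [179.9, 0.1, -33.8]
force: [-0.3, 1.0, 0.4]
grip_width: 0.0521
grasp_force: 0.0
```

Run:
```python
from h import *
o=env.get_obs();print(o['tool_pos'],o['tool_rot'],o['force'],o['grip_width'])
w=cam("wrist")['image'];s=cam("scene")['image']
cv2.imwrite("pics/both.png",cv2.resize(np.hstack([w,s])[:,:,::-1],(800,300),interpolation=3))
```

```text
[0.52037499 0.03847171 0.25662771] [ 1.79929381e+02  1.19451487e-01 -3.37528978e+01] [-0.28111566  1.01136737  0.379804  ] 0.05214181611272861
```

View pics/both.png

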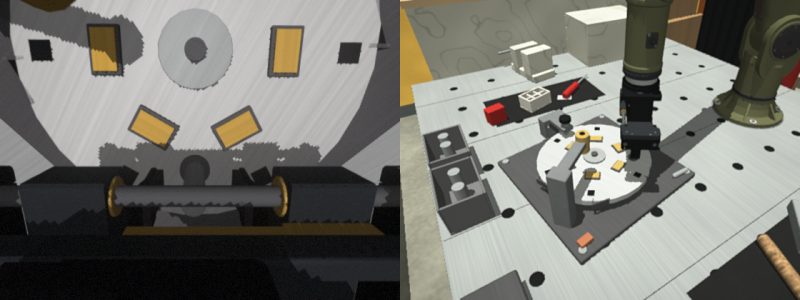

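The post stands centred between the open fingers (wrist half, near (195,165)). I'll narrow the gap around it and make contact.

Call:
step_arm --steps '[0.26,0,0,0,0,0.26,0,0,0,0,0.26,0,0,0,0,0.26,0,0,0,0,0.26,0,0,0,0]'

```text
time_s: 4.53
tool_pos: [0.5208, 0.0386, 0.2577]
tool_rot: [180.0, -0.0, -33.8]
force: [-0.5, -0.4, -0.3]
grip_width: 0.0236
grasp_force: 0.0
```

Call:
step_arm --steps '[0.26,0,1,0,0,0.26,0,1,0,0,0.26,0,1,0,0,0.26,0,1,0,0,0.26,0,1,0,0,0.26,0,1,0,0]'

```text
time_s: 5.28
tool_pos: [0.5174, 0.0338, 0.2577]
tool_rot: [180.0, 0.0, -33.8]
force: [0.1, 2.5, -0.9]
grip_width: 0.0228
grasp_force: 1.1
```

Call:
step_arm --steps '[0.26,0,1.2,0,-2,0.26,0,1.6,0,-2,0.26,0,1.6,0,-1.5,0.26,0,2,0,-1.2,0.26,0,2,0,-1.2,0.26,0,2,0,-1.2,0.26,0,2,0,-1.2,0.26,0,2,0,-1.2,0.26,0,2,0,-1.2,0.26,0,2,0,-1.2,0.26,0,2,0,-1.2,0.26,0,2,0,-1.2]'

```text
time_s: 6.78
tool_pos: [0.5081, 0.0133, 0.2578]
tool_rot: [-180.0, -0.0, -17.4]
force: [2.2, 1.0, 0.5]
grip_width: 0.0229
grasp_force: 1.1
```

```bash
cat >> h.py <<'E'
def st():
    o=env.get_obs();r,a=pol(o['tool_pos']);t=np.radians(a+90);f=o['force']
    print("t %.2f r %.1f phi %.2f dialtool %.3f rad yawerr %.1f Ftan(ccw+) %.2f Frad %.2f Fz %.2f w %.1f g %.1f"%(o['time_s'],r*1e3,a,np.radians((a%360)-120-YB),(o['tool_rot'][2]-a+180+180)%360-180,f[0]*np.cos(t)+f[1]*np.sin(t),f[0]*np.sin(t)-f[1]*np.cos(t),f[2],o['grip_width']*1e3,o['grasp_force']))
E
python3 -c "
from h import *
st()"
```

```text
t 6.78 r 96.5 phi 163.26 dialtool 0.605 rad yawerr -0.7 Ftan(ccw+) -1.62 Frad -1.83 Fz 0.46 w 22.9 g 1.1
```

Call:
step_arm --steps '[0.26,0.1,1.7,0,-1,0.26,0.1,1.7,0,-1,0.26,0.1,1.7,0,-1,0.26,0.1,1.7,0,-1,0.26,0.1,1.7,0,-1,0.26,0.1,1.7,0,-1,0.26,0.1,1.7,0,-1,0.26,0.1,1.7,0,-1,0.26,0.1,1.7,0,-1,0.26,0.1,1.7,0,-1,0.26,0.1,1.7,0,-1,0.26,0.1,1.7,0,-1]'

```text
time_s: 8.28
tool_pos: [0.5047, -0.0068, 0.2575]
tool_rot: [180.0, 0.1, -5.4]
force: [-1.4, 3.3, 1.5]
grip_width: 0.0227
grasp_force: 1.2
```

```bash
python3 -c "
from h import *
st()"
```

```text
t 8.28 r 96.1 phi 175.41 dialtool 0.817 rad yawerr -0.8 Ftan(ccw+) -3.17 Frad 1.71 Fz 1.51 w 22.7 g 1.2
```

Call:
step_arm --steps '[0.26,0.1,1.7,0,-1,0.26,0.1,1.7,0,-1,0.26,0.1,1.7,0,-1,0.26,0.1,1.7,0,-1,0.26,0.1,1.7,0,-1,0.26,0.1,1.7,0,-1,0.26,0.1,1.7,0,-1,0.26,0.1,1.7,0,-1,0.26,0.1,1.7,0,-1,0.26,0.1,1.7,0,-1,0.26,0.1,1.7,0,-1,0.26,0.1,1.7,0,-1]'

```text
time_s: 9.78
tool_pos: [0.5057, -0.0249, 0.2574]
tool_rot: [-179.8, 0.1, 6.7]
force: [-4.1, 8.2, 2.2]
grip_width: 0.0226
grasp_force: 4.4
```

```bash
python3 -c "
from h import *
st()"
```

```text
t 9.78 r 95.4 phi -173.72 dialtool 1.007 rad yawerr 0.4 Ftan(ccw+) -8.56 Frad 3.19 Fz 2.20 w 22.6 g 4.4
```

Call:
step_arm --steps '[0.26,0,1.2,0,-0.7,0.26,0,1.2,0,-0.7,0.26,0,1.2,0,-0.7,0.26,0,1.2,0,-0.7,0.26,0,1.2,0,-0.7,0.26,0,1.2,0,-0.7]'

```text
time_s: 10.52
tool_pos: [0.5071, -0.0348, 0.2575]
tool_rot: [180.0, 0.0, 10.7]
force: [-1.3, 2.0, -1.4]
grip_width: 0.0228
grasp_force: 1.2
```

```bash
python3 -c "
from h import *
st()"
```

```text
t 10.53 r 95.6 phi -167.74 dialtool 1.111 rad yawerr -1.5 Ftan(ccw+) -2.20 Frad 0.81 Fz -1.38 w 22.8 g 1.2
```

Call:
step_arm --steps '[0.26,0,1.2,0,-0.7,0.26,0,1.2,0,-0.7,0.26,0,1.2,0,-0.7,0.26,0,1.2,0,-0.7,0.26,0,1.2,0,-0.7,0.26,0,0,0,0]'

```text
time_s: 11.28
tool_pos: [0.5086, -0.0404, 0.2578]
tool_rot: [180.0, -0.0, 14.2]
force: [-1.6, 0.9, -0.8]
grip_width: 0.023
grasp_force: 0.8
```

```bash
python3 -c "
from h import *
st()"
```

```text
t 11.28 r 95.5 phi -164.27 dialtool 1.172 rad yawerr -1.5 Ftan(ccw+) -1.28 Frad 1.35 Fz -0.85 w 23.0 g 0.8
```

Call:
step_arm --steps '[0.26,0,-1.5,0,0,0.26,0,-1.5,0,0,0.26,0,-1.5,0,0,0.26,0,-1,0,0,0.26,0,-0.6,0,0,0.26,0,-0.6,0,0,0.26,0,-0.6,0,0,0.26,0,-0.6,0,0,0.26,0,0,0,0]'

```text
time_s: 12.4
tool_pos: [0.5066, -0.0327, 0.2578]
tool_rot: [180.0, 0.0, 14.2]
force: [0.2, -1.8, -0.3]
grip_width: 0.023
grasp_force: 1.1
```

```bash
python3 -c "
from h import *
st()"
```

```text
t 12.40 r 95.7 phi -169.03 dialtool 1.089 rad yawerr 3.2 Ftan(ccw+) 1.84 Frad 0.10 Fz -0.29 w 23.0 g 1.1
```

Call:
step_arm --steps '[0.26,0,-0.6,0,0.7,0.26,0,-0.6,0,0.7,0.26,0,-0.6,0,0.7,0.26,0,-0.6,0,0.7,0.26,0,-0.6,0,0.7]'

```text
time_s: 13.02
tool_pos: [0.506, -0.0294, 0.2578]
tool_rot: [180.0, -0.0, 10.7]
force: [1.6, -1.4, -0.7]
grip_width: 0.0224
grasp_force: 1.0
```

```bash
python3 -c "
from h import *
st()"
```

```text
t 13.03 r 95.6 phi -171.04 dialtool 1.054 rad yawerr 1.7 Ftan(ccw+) 1.60 Frad -1.34 Fz -0.70 w 22.4 g 1.0
```

Dial now about 1.09 and still only showing drag.

Call:
step_arm --steps '[0.26,0,-0.6,0,0.6,0.26,0,-0.6,0,0.6,0.26,0,-0.6,0,0.6]'

```text
time_s: 13.4
tool_pos: [0.5057, -0.0277, 0.2578]
tool_rot: [180.0, -0.0, 8.9]
force: [1.3, -2.2, -0.0]
grip_width: 0.0228
grasp_force: 1.0
```

```bash
python3 -c "
from h import *
st()"
```

```text
t 13.40 r 95.8 phi -172.07 dialtool 1.036 rad yawerr 0.9 Ftan(ccw+) 2.33 Frad -0.95 Fz -0.04 w 22.8 g 1.0
```

Call:
step_arm --steps '[0.26,0,-0.6,0,0.5,0.26,0,-0.6,0,0.5,0.26,0,-0.6,0,0.5]'

```text
time_s: 13.78
tool_pos: [0.5053, -0.026, 0.2578]
tool_rot: [180.0, -0.0, 7.4]
force: [2.1, -0.9, 0.5]
grip_width: 0.0229
grasp_force: 1.0
```

```bash
python3 -c "
from h import *
st()"
```

```text
t 13.78 r 95.9 phi -173.13 dialtool 1.017 rad yawerr 0.5 Ftan(ccw+) 1.10 Frad -1.98 Fz 0.47 w 22.9 g 1.0
```

Call:
step_arm --steps '[0.26,0,-0.6,0,0.4,0.26,0,-0.6,0,0.4,0.26,0,-0.6,0,0.4]'

```text
time_s: 14.15
tool_pos: [0.5053, -0.0252, 0.2578]
tool_rot: [179.9, -0.0, 6.1]
force: [3.8, -6.1, -0.7]
grip_width: 0.0227
grasp_force: 2.9
```

```bash
python3 -c "
from h import *
st()"
```

```text
t 14.15 r 95.8 phi -173.61 dialtool 1.009 rad yawerr -0.2 Ftan(ccw+) 6.51 Frad -3.13 Fz -0.75 w 22.7 g 2.9
```

Call:
step_arm --steps '[0.26,0,-0.4,0,0,0.26,0,-0.4,0,0,0.26,0,0,0,0]'

```text
time_s: 14.52
tool_pos: [0.5053, -0.025, 0.2578]
tool_rot: [179.9, -0.0, 6.1]
force: [2.7, -6.0, -1.5]
grip_width: 0.0229
grasp_force: 3.3
```

```bash
python3 -c "
from h import *
st()"
```

```text
t 14.53 r 95.8 phi -173.71 dialtool 1.007 rad yawerr -0.2 Ftan(ccw+) 6.21 Frad -1.99 Fz -1.54 w 22.9 g 3.3
```

Call:
step_arm --steps '[0.26,0,-0.5,0,0,0.26,0,-0.5,0,0,0.26,0,0,0,0]'

```text
time_s: 14.9
tool_pos: [0.5052, -0.0248, 0.2578]
tool_rot: [179.8, -0.1, 6.1]
force: [4.2, -7.4, -2.2]
grip_width: 0.0226
grasp_force: 4.2
```

```bash
python3 -c "
from h import *
st();env.read_camera('top');st();env.read_camera('top');st()"
```

```text
t 14.90 r 95.8 phi -173.86 dialtool 1.004 rad yawerr -0.1 Ftan(ccw+) 7.81 Frad -3.37 Fz -2.15 w 22.6 g 4.2
t 14.95 r 95.8 phi -173.86 dialtool 1.004 rad yawerr -0.1 Ftan(ccw+) 7.75 Frad -2.82 Fz -0.74 w 22.9 g 4.1
t 15.00 r 95.8 phi -173.87 dialtool 1.004 rad yawerr -0.0 Ftan(ccw+) 7.75 Frad -3.16 Fz -1.81 w 22.7 g 4.1
```

Call:
step_arm --steps '[0.26,0,-0.5,0,0,0.26,0,-0.5,0,0,0.26,0,-0.5,0,0,0.26,0,0,0,0]'

```text
time_s: 15.5
tool_pos: [0.5052, -0.0244, 0.2578]
tool_rot: [179.7, -0.1, 6.0]
force: [4.8, -10.6, -1.5]
grip_width: 0.0226
grasp_force: 5.5
```

```bash
python3 -c "
from h import *
st();env.read_camera('top');st()"
```

```text
t 15.50 r 95.8 phi -174.09 dialtool 1.000 rad yawerr 0.1 Ftan(ccw+) 11.06 Frad -3.66 Fz -1.49 w 22.6 g 5.5
t 15.55 r 95.8 phi -174.08 dialtool 1.000 rad yawerr 0.1 Ftan(ccw+) 10.61 Frad -3.26 Fz -2.31 w 23.1 g 5.5
```

Call:
step_arm --steps '[0.26,0,-0.5,0,0,0.26,0,-0.6,0,0,0.26,0,0,0,0]'

```text
time_s: 15.92
tool_pos: [0.5051, -0.0241, 0.2578]
tool_rot: [179.6, -0.1, 6.0]
force: [4.4, -12.6, -3.4]
grip_width: 0.023
grasp_force: 6.5
```

```bash
python3 -c "
from h import *
st()"
```

```text
t 15.93 r 95.8 phi -174.27 dialtool 0.997 rad yawerr 0.3 Ftan(ccw+) 12.95 Frad -3.11 Fz -3.37 w 23.0 g 6.5
```

Leaning at about 13 N; holding it there.

Call:
step_arm --steps '[0.26,0,0,0,0,0.26,0,0,0,0,0.26,0,0,0,0,0.26,0,0,0,0,0.26,0,0,0,0,0.26,0,0,0,0,0.26,0,0,0,0]'

```text
time_s: 16.8
tool_pos: [0.5051, -0.0241, 0.2578]
tool_rot: [179.6, -0.1, 6.0]
force: [4.7, -12.7, -2.2]
grip_width: 0.0226
grasp_force: 6.5
```

```bash
python3 -c "
from h import *
st()"
```

```text
t 16.80 r 95.9 phi -174.25 dialtool 0.998 rad yawerr 0.2 Ftan(ccw+) 13.08 Frad -3.38 Fz -2.25 w 22.6 g 6.5
```

Call:
step_arm --steps '[0.26,0,1.5,0,0,0.26,0,1.5,0,0,0.26,0,1.5,0,0,0.26,0,1.5,0,0,0.26,0,1.5,0,0,0.6,0,0.5,0,0,0.6,0,0,0,0,0.6,0,0,0,0,0.6,0,0,0,0]'

```text
time_s: 17.92
tool_pos: [0.5054, -0.0276, 0.2577]
tool_rot: [-180.0, 0.0, 6.2]
force: [-0.3, 0.0, 0.3]
grip_width: 0.0497
grasp_force: 0.0
```

```bash
python3 -c "
from h import *
st()"
```

```text
t 17.93 r 96.0 phi -172.13 dialtool 1.034 rad yawerr -1.7 Ftan(ccw+) -0.04 Frad 0.31 Fz 0.30 w 49.7 g 0.0
```

Free of the post. Raising, then measuring again.

Call:
step_arm --steps '[0.6,0,0,-20,0,0.6,0,0,-45,0,0.6,0,0,-45,0,0.6,0,0,-30,0,0.6,0,0,0,0]'

```text
time_s: 18.55
tool_pos: [0.5062, -0.0275, 0.4003]
tool_rot: [179.9, -0.3, 6.2]
force: [0.4, 0.2, -0.2]
grip_width: 0.0523
grasp_force: 0.0
```

Run:
```python
from h import *
st();c=cam("top");cv2.imwrite("pics/c2.png",cv2.resize(c['image'][95:330,170:400,::-1],None,fx=2.5,fy=2.5,interpolation=2))
s=cam("scene");cv2.imwrite("pics/s2.png",cv2.resize(s['image'][130:280,170:370,::-1],None,fx=4,fy=4,interpolation=2))
print(env.get_obs()['tool_pos'])
```

```text
t 18.55 r 95.2 phi -172.17 dialtool 1.034 rad yawerr -1.6 Ftan(ccw+) -0.16 Frad -0.41 Fz -0.16 w 52.3 g 0.0
[ 0.50521678 -0.02778658  0.39719571]
```

View pics/c2.png

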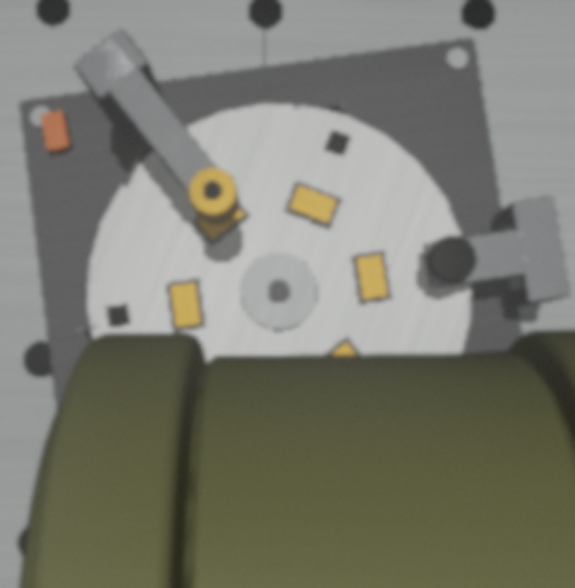

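View pics/s2.png

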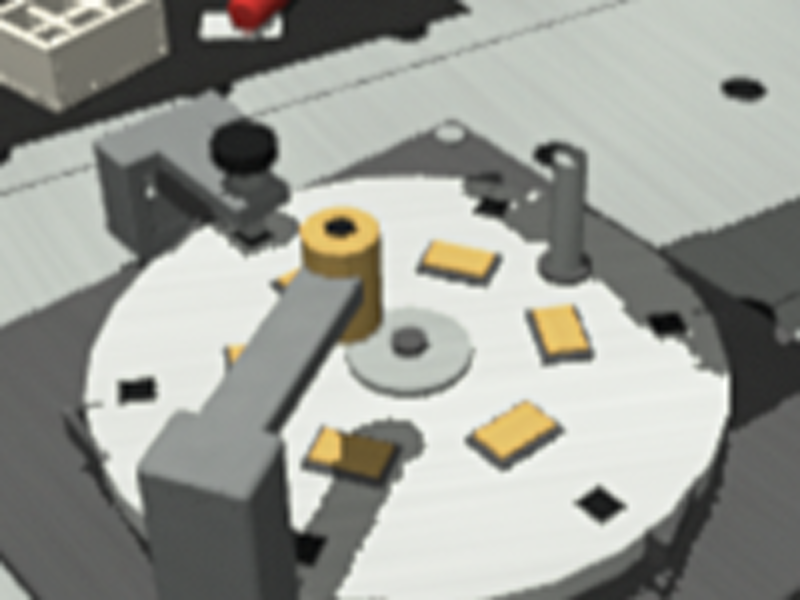

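Run:
```python
from h import *
c=env.read_camera("top");s=env.read_camera("scene")
for q in [[338,143],[118,316]]: 
    r,a=pol(ray(c,*(np.array(q)/2.5+[170,95]),.05)); print("pocket",r,a,"seat pocket ->",(a+80.4+30)%60-30)
p=ray(s,311.8,168.8,.115);print("post",p,pol(p),"dial",np.radians(pol(p)[1]%360-128.6))
p=ray(s,170+252/4,130+237/4,.05);print("pocket@bolt",p,pol(p))
p=ray(s,170+244/4,130+138/4,.106);print("bolt scene",p,pol(p))
p=ray(c,170+452/2.5,95+257/2.5,.106);print("bolt top",p,pol(p))
o=env.get_obs();print(o['tool_pos'],o['tool_rot'])
for ph in(-80.4,-81.5): 
    t=AX+.118*np.array([np.cos(np.radians(ph)),np.sin(np.radians(ph))]);print(t,tool([*t,.405]))
```

```text
pocket 0.11696794377331918 -20.730993194211944 seat pocket -> -0.33099319421194195
pocket 0.11882139234891015 99.76494917352078 seat pocket -> 0.16494917352076754
post [ 0.50873136 -0.02796759  0.115     ] (np.float64(0.09275159723656061), np.float64(-171.65110143590616)) dial 1.0428150043835498
pocket@bolt [ 0.62047058 -0.12712971  0.05      ] (np.float64(0.11438651399397332), np.float64(-79.94528389899638))
bolt scene [ 0.61948385 -0.12772943  0.106     ] (np.float64(0.11480979712367037), np.float64(-80.4824058271435))
bolt top [ 0.61979143 -0.12901743  0.106     ] (np.float64(0.11613096638236502), np.float64(-80.43782080212011))
[ 0.5049912  -0.02784937  0.39627741] [-1.79964293e+02  1.39594940e-01  6.19938477e+00]
[ 0.62017871 -0.13084753] [103.4 114.8  -8.7]
[ 0.61794151 -0.13120387] [101.1 114.9  -8.7]
```

Call:
step_arm --steps '[0,20,20,0,0,0,30,34,0,0,0,33,36,0,0,0,20,24,0,0,0,0,0,0,0,0,0,0,40,0,0,0,0,30,0,0,0,0,20,0,0,0,0,0,0,0,0,0,0,0]'

```text
time_s: 20.0
tool_pos: [0.6206, -0.1297, 0.309]
tool_rot: [180.0, -0.1, 6.2]
force: [-0.7, -0.1, -0.0]
grip_width: 0.0006
grasp_force: 0.0
```

Run:
```python
from h import *
o=env.get_obs();print(o['time_s'],o['tool_pos'],o['tool_rot'],o['force'],o['grip_width'],tool([.620,-.130,.292]))
w=cam("wrist")['image'];s=cam("scene")['image']
cv2.imwrite("pics/both3.png",np.hstack([cv2.resize(w,(400,300),interpolation=3),cv2.resize(s[100:220,150:310],(400,300),interpolation=2)])[:,:,::-1])
```

```text
20.0 [ 0.62055444 -0.12971063  0.30895032] [ 1.79967482e+02 -9.54291970e-02  6.21485821e+00] [-0.73590033 -0.09695422 -0.00107046] 0.000552518144724961 [-0.6  0.2 17. ]
```

View pics/both3.png

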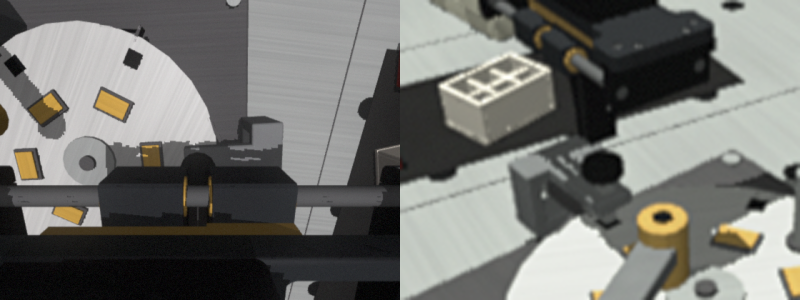

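The shut fingertips stand centred just above the black head (wrist half near (197,170); scene half near (600,150)).

Call:
step_arm --steps '[0,0,0,8,0,0,0,0,6,0,0,0,0,3,0,0,0,0,1,0,0,0,0,1,0,0,0,0,1,0,0,0,0,1,0,0,0,0,1,0,0,0,0,1,0,0,0,0,0,0]'

```text
time_s: 21.35
tool_pos: [0.6202, -0.13, 0.2847]
tool_rot: [180.0, -0.0, 6.2]
force: [-0.4, 0.2, 2.0]
grip_width: 0.0005
grasp_force: 1.2
```

Call:
step_arm --steps '[0,0,0,1,0,0,0,0,1,0,0,0,0,1,0,0,0,0,1,0,0,0,0,0,0]'

```text
time_s: 21.98
tool_pos: [0.6202, -0.13, 0.2806]
tool_rot: [180.0, -0.0, 6.2]
force: [0.1, -0.1, 2.4]
grip_width: 0.0006
grasp_force: 1.0
```

Already past the 3 mm point, so the bolt has entered the pocket.

Call:
step_arm --steps '[0,0,0,1,0,0,0,0,1,0,0,0,0,1,0,0,0,0,1,0,0,0,0,1,0,0,0,0,0,0]'

```text
time_s: 22.72
tool_pos: [0.6202, -0.13, 0.2757]
tool_rot: [180.0, -0.0, 6.2]
force: [0.9, -0.2, 2.2]
grip_width: 0.0006
grasp_force: 1.3
```

Call:
step_arm --steps '[0,0,0,0.7,0,0,0,0,0.7,0,0,0,0,0,0]'

```text
time_s: 23.1
tool_pos: [0.6203, -0.13, 0.2755]
tool_rot: [180.0, -0.0, 6.2]
force: [-1.9, -0.3, 9.4]
grip_width: 0.0003
grasp_force: 4.4
```

Call:
step_arm --steps '[0,0,0,0.7,0,0,0,0,0.7,0,0,0,0,0,0]'

```text
time_s: 23.48
tool_pos: [0.6203, -0.1299, 0.2754]
tool_rot: [179.9, -0.0, 6.2]
force: [-4.3, -0.5, 13.6]
grip_width: 0.0009
grasp_force: 7.3
```

The bolt is on its bottom stop. Lifting clear.

Call:
step_arm --steps '[0,0,0,-1.5,0,0,0,0,-2,0,0,0,0,-10,0,0,0,0,-40,0,0,0,0,-50,0,0,0,0,-40,0,0,0,0,0,0,0,0,-40,0,0,0,0,-40,0,0,0,0,0,0,0]'

```text
time_s: 24.72
tool_pos: [0.6108, -0.0457, 0.4157]
tool_rot: [-179.9, 0.1, 6.6]
force: [0.2, 0.1, 0.1]
grip_width: 0.0002
grasp_force: 0.0
```

Run:
```python
from h import *
o=env.get_obs();print(o['time_s'],o['tool_pos'],o['force'])
s=cam("scene")['image']
cv2.imwrite("pics/s4.png",cv2.resize(s[130:280,170:370],None,fx=4,fy=4,interpolation=2)[:,:,::-1])
```

```text
24.725 [ 0.61084907 -0.04565866  0.41573435] [0.22739786 0.11856439 0.09689002]
```

View pics/s4.png

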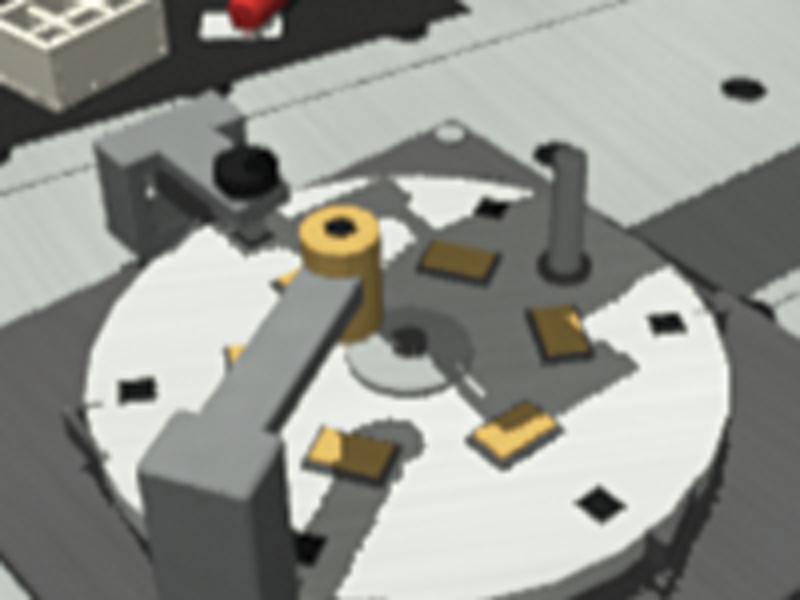

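The bolt head has dropped from row 145 to row 170, the dial is unchanged, and the robot is clear.

```bash
python3 -c "
from cell import env
print(env.sign_off())"
```

```text
the job is handed in; nothing more can be done
None
```

The job is handed in at about 25 s: I turned the dial one step, seated it on the pawl at about 13 N for roughly 0.9 s, pressed the bolt to its bottom stop at about 14 N, and left the robot clear of everything. In lifting away, a mistyped row carried the tool about 80 mm sideways, but well above everything and touching nothing.

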